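Slide the feeler gauge into the spring clamp's gap

TASK

Three gauges hang upright in the wooden rack on the jeweller's bench. Take the one with the thick flat blade (the thick rectangular grip), slide it straight down into the gap between the spring clamp's two wooden jaws, with the blade flat between them so that you feel them drag on it, until its collar is down on the jaws; then let go and leave it standing there. Leave the thin-bladed gauge and the round pin gauge in the rack.

Things in the scene. Friction and masses are not known exactly. Their poses are not given: they have to be found in the camera images.
- thick_gauge: Gauge to use. Origin: centre of underside of its 44 x 44 x 5 mm brass collar; z up. Below: flat steel blade 8 mm thick (y), 22 wide (x), 52 long (last 6 mm only 4 thick). Above, z 5 to 45: wooden bar grip 30 (x) by 16 (y), hold here. 0.08-0.16 kg. Hangs upright in one of 3 rack slots 85 mm apart in a row along its y, collar underside 72 mm above table; lifts straight out (blade clearance 3 mm).
- thin_gauge: Bystander in the rack, same build (origin, collar, blade width and length, axes) but blade only 3 mm thick and grip thin: 30 (x) by 8 mm (y), 40 high.
- pin_gauge: Bystander in the rack, same collar and origin, but a round 10 mm pin, 52 mm long, for a blade and a round grip 18 mm across, 40 high.
- clamp: Spring clamp, fixed: steel base 84 (x) by 150 mm (y), origin under its centre. Above it 2 light wood jaws 48 long, tops 76 mm high; gap over the origin, along x, 4 mm shut. Mouth flares to 28 at the top, straight below 55 high. Jaws are sprung, spread along y (3 N + 0.2 N/mm, 14 mm each): push blade in, up to 15 N; it is then held. Home: collar underside 76 mm high, blade x along clamp x, either way round.
Things that resemble listed ones, but are neither listed nor needed, are in the scene too. Leave any pink or red look-alike of the thick_gauge alone.

How it is judged:
By the outcome, as a careful person would: the job done as asked, in the order asked, and still so for the second after the job is handed in, with the robot touching nothing.
It also fails if it takes over 42 s, if anything falls off the work surface, if the arm or the gripper's body presses on something with over 40 N, if the wrist force passes 120 N, or if a joint passes its speed limit or range.

ROBOT

A 7-joint arm with a two-finger parallel gripper is mounted at the origin on the work surface. World frame = base frame: x ahead of the robot, y to its left, z up, the work surface at z = 0. Lengths are in m, angles in rad, forces in N, time in s.
With the tool pointing down it reaches from about 0.425 to 0.825 m from the base axis. Payload 3.6 kg.
Tool frame: the origin (TCP) lies midway between the tips of the shut fingers; the grasp point (between the pads) lies 19 mm behind it (manip.pinch_z is the distance from the TCP to the grasp point, in m); z points along the fingers, y is the direction in which the jaws open and shut (so a half turn about z gives the same grasp; the last joint's range is limited). The gripper opens to 85 mm and grips with 20 to 120 N. Pads are 22 mm wide; open, the fingers measure 114 mm over their backs; the gripper's body (76 mm by 85 mm) begins 54 mm behind the grasp point. The pads swing forward as they close: fully open they stand 13 mm farther back than shut.
Start: joints at [1.232, 0.615, -0.013, 1.423, 0.008, 1.103, -0.04], TCP at [0.199, -0.619, 0.231] pointing down, gripper open.
Joint ranges: [-3.12, 3.12], [-0.3, 2.06], [-1.34, 1.32], [0.26, 2.42], [-1.36, 4.5], [0.01, 1.98], [-2.84, 2.84]. Speed limits (rad/s): [2.79, 2.79, 3.14, 3.14, 3.14, 3.14, 3.14].

INTERFACE

Orientations are given as a unit quaternion [w, x, y, z].
In Python, from workcell import manip, viewer, hand_in gives the robot as it stands. The module is installed in compiled form; this text tells all that it offers.
- The arm moves only by the shell command python3 -m crank 'ROWS' [OPENING] [FORCE]. ROWS is text: rows parted by semicolons, each of 6 numbers parted by spaces: the shift along the tool's x, y, z normalised to -1 to 1, where 1 is 0.03 m, then the turn, a rotation vector about the tool's x, y, z normalised to -1 to 1, where 1 is 0.08 rad. A call has 1 to 5 rows; each row shifts and turns the commanded pose from where the row before left it, along the tool's axes as they then stand; what a row does not reach is not made up. A row lasts 1/8 s, in which the tool goes at most 62.5 mm and 10.7 degrees, less where a joint would pass 70% of its speed; a pose out of reach is approached as far as the arm can. A call with a number of a shift or a turn outside -1 to 1 is refused whole. A call with a gripper value outside its range is refused whole. OPENING is the opening, from 0 (shut) to 1 (fully open), set as the call begins (- or left out, the last holds). The fingers move at their own pace and stop on an object; FORCE is the grip in N (left out, the last holds). Time passes only in rows, so rows that do not move let the fingers close. It gives the time, the measured TCP pose, the force and the opening at its end, in the units of the state.
- manip.read_state(): the state, without advancing time (a new reading comes with each control period).
- viewer.capture(name): name is "scene" or "top"; returns the picture (384x512x3 uint8, red, green, blue); there is no depth.
- viewer.get_calibration(name): a dict with "intrinsics" (3x3 intrinsics, pixels), "D" ([k1, k2, p1, p2, k3] as OpenCV has them; the pictures are not rectified), "eye" and "rotation" of the camera in the world. Camera axes: x right, y down, z forward; pixel columns grow to the right and rows downward; lengths in m; the calibration is good to about 2 mm. A picture is of the moment at which its call begins. get_calibration takes no time and is no camera call.
- hand_in(): hands the job in, once; it reports no verdict.
The state is a dict: "clock": time; "joints": joint angles; "joint_vel": joint speeds; "joint_efforts": joint torques, N m; "tool_pos": TCP position; "tool_rot": TCP orientation; "wrist_force": force on the tool from outside, world axes, zero at the start; "wrist_torque": the same for the moment, N m; "grip_width": opening from 0.0 (shut) to 1.0 (fully open).
Only numpy, scipy, OpenCV 4.12 (cv2) and the standard library are available. Lean on these libraries where they do the work, as an engineer would, in place of code of your own. Each camera call takes 0.05 s, during which the arm holds its last target.

## Working session

There is one attempt and no reset: what is moved stays moved. The work goes in short steps, Python scripts to look and compute and a shell command to move; the robot and the scene stay as the last step left them, time stands still between calls to the robot, and variables do not carry over. Pictures are saved under pics/ and viewed, and the job is handed in when it is done.

```bash
mkdir -p pics; python3 - <<'E'
from workcell import manip, viewer
import cv2
print(manip.read_state())
for n in("scene","top"):
    im=viewer.capture(n); cv2.imwrite(f"pics/{n}0.png",im[:,:,::-1]); print(n,viewer.get_calibration(n))
E
```

```text
{'clock': 0.0, 'joints': array([ 1.23255985,  0.61590948, -0.01262008,  1.42492091,  0.00812939,
        1.10340007, -0.04041404]), 'joint_vel': array([-1.17337150e-03,  5.30746853e-05,  1.70977411e-05, -4.85804337e-04,
        4.49427962e-04, -7.14591466e-04, -8.25231831e-05]), 'joint_efforts': array([ 1.04292649e-03, -4.69215131e+01,  2.59501319e-01, -1.71033239e+01,
        9.82451515e-03,  9.65837011e-03, -1.84022900e-05]), 'tool_pos': array([ 0.19912798, -0.6179337 ,  0.23013718]), 'tool_rot': array([-1.27268178e-03,  9.87870940e-01,  1.55271799e-01, -2.31416255e-04]), 'wrist_force': array([ 0.22611073, -0.65417095, -0.20853441]), 'wrist_torque': array([-0.0033096, -0.005741 ,  0.0172233]), 'grip_width': 0.9963112731620314}
scene {'intrinsics': array([[376.4106637 ,   0.        , 255.12628428],
       [  0.        , 376.4106637 , 193.69020039],
       [  0.        ,   0.        ,   1.        ]]), 'D': array([0.0249939, 0.       , 0.       , 0.       , 0.       ]), 'eye': array([ 0.88969199, -0.26400618,  0.81439653]), 'rotation': array([-0.2414119 ,  0.82810302,  0.4839659 , -0.14745402])}
top {'intrinsics': array([[357.60746801,   0.        , 255.60551585],
       [  0.        , 357.60746801, 194.85250001],
       [  0.        ,   0.        ,   1.        ]]), 'D': array([-0.03478951,  0.        ,  0.        ,  0.        ,  0.        ]), 'eye': array([ 0.37992584, -0.03731722,  0.91562375]), 'rotation': array([-0.03635028,  0.70845184, -0.70407632,  0.03242194])}
```

View pics/scene0.png

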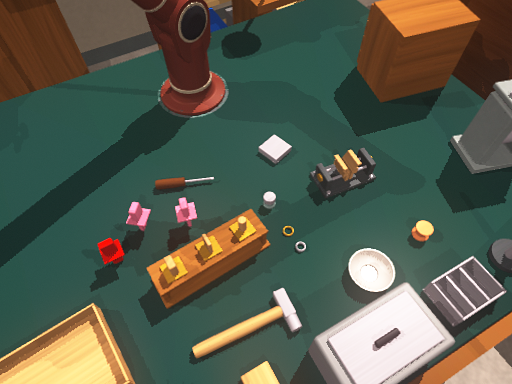

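View pics/top0.png

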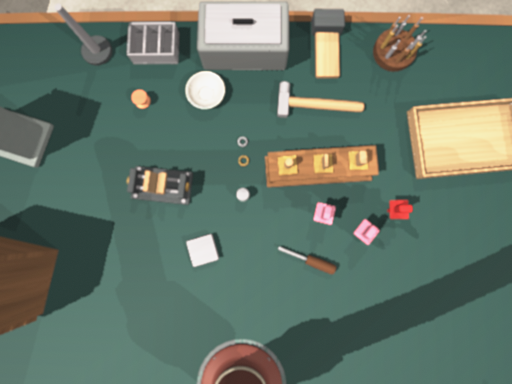

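```bash
python3 - <<'E'
import cv2,numpy as np
s=cv2.imread("pics/scene0.png");t=cv2.imread("pics/top0.png")
a=cv2.resize(s[205:310,140:280],None,fx=5.6,fy=5.6,interpolation=cv2.INTER_CUBIC);cv2.imwrite("pics/c1.png",a)
b=cv2.resize(t[140:200,255:390],None,fx=5.9,fy=5.9,interpolation=cv2.INTER_CUBIC)
c=cv2.resize(t[155:215,115:205],None,fx=4,fy=4,interpolation=cv2.INTER_CUBIC)
cv2.imwrite("pics/c2.png",b);cv2.imwrite("pics/c3.png",c)
cv2.imwrite("pics/c4.png",cv2.resize(s[135:205,295:390],None,fx=7,fy=7,interpolation=cv2.INTER_CUBIC))
E
```

```text
(no output)
```

View pics/c1.png

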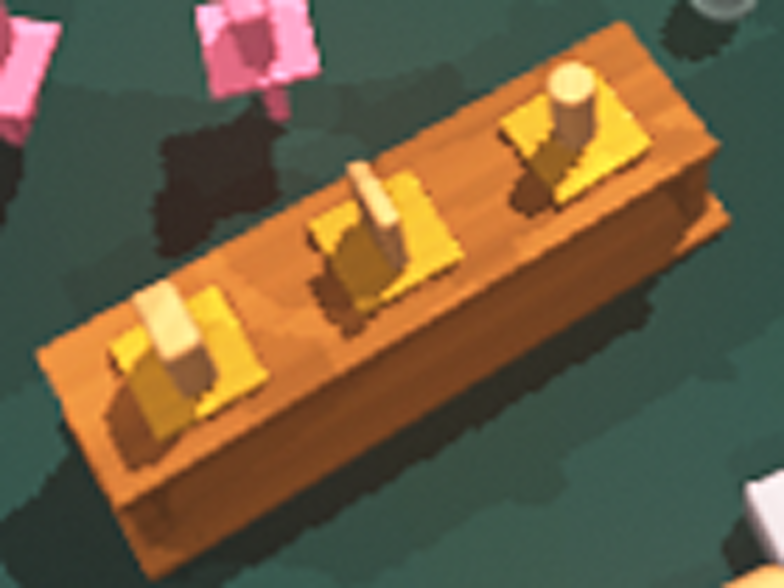

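View pics/c2.png

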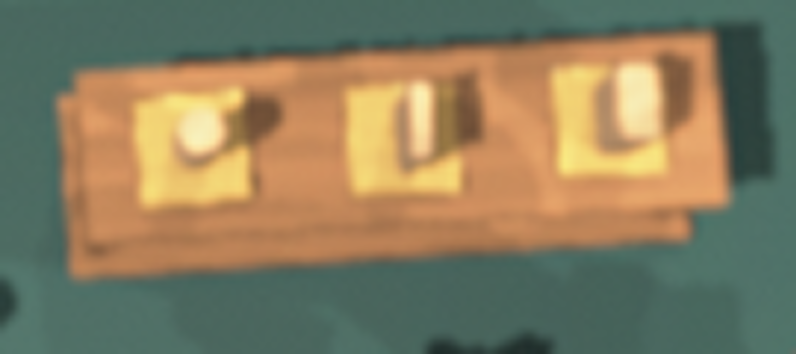

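View pics/c3.png

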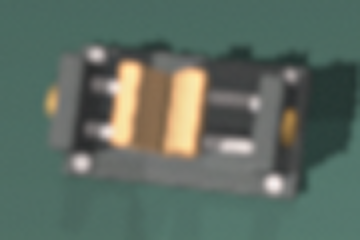

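View pics/c4.png

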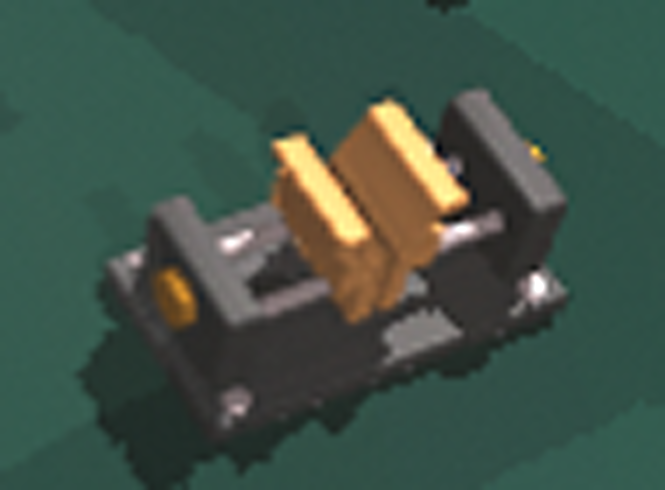

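Rack candidates: the thick bar grip is at scene (172,268) / top (359,159), the thin bar at scene (207,246) / top (323,162), and the round pin at scene (241,228) / top (288,164). The thick rectangular one at the right-hand end (top view) fits the description. The pink and red look-alikes lie on the table. The clamp's jaws are at top (154,182) / scene (347,165).

```bash
cat > h.py <<'E'
import cv2,numpy as np
from scipy.spatial.transform import Rotation as R
from workcell import viewer
def ray(n,px):
    c=viewer.get_calibration(n)
    u=cv2.undistortPoints(np.array(px,float).reshape(-1,1,2),c["intrinsics"],c["D"]).reshape(-1,2)
    M=R.from_quat(c["rotation"],scalar_first=True).as_matrix()
    return c["eye"],(M@np.c_[u,np.ones(len(u))].T).T
def plane(n,px,z):
    e,d=ray(n,px); return e+d*((z-e[2])/d[:,2])[:,None]
def proj(n,P):
    c=viewer.get_calibration(n)
    M=R.from_quat(c["rotation"],scalar_first=True).as_matrix().T
    return cv2.projectPoints(np.array(P,float).reshape(-1,1,3),cv2.Rodrigues(M)[0],-M@c["eye"],c["intrinsics"],c["D"])[0].reshape(-1,2)
def tri(p1,p2):
    e1,d1=ray("scene",p1);e2,d2=ray("top",p2)
    d1=d1[0];d2=d2[0];A=np.c_[d1,-d2];s=np.linalg.lstsq(A,e2-e1,rcond=None)[0]
    a=e1+s[0]*d1;b=e2+s[1]*d2;return (a+b)/2,np.linalg.norm(a-b)
E
python3 - <<'E'
import cv2,numpy as np
from h import *
print("base top px",proj("top",[[0,0,0]]),"scene",proj("scene",[[0,0,0]]))
for n,boxes in (("top",{"grips":(262,145,382,190),"clamp":(125,160,200,205)}),("scene",{"grips":(150,210,272,300),"clamp":(310,145,380,195)})):
    im=cv2.imread(f"pics/{n}0.png");hsv=cv2.cvtColor(im,cv2.COLOR_BGR2HSV)
    for k,(x0,y0,x1,y1) in boxes.items():
        h=hsv[y0:y1,x0:x1].astype(int)
        pale=((h[...,2]>200)&(h[...,1]<(140 if k=="grips" else 165))&(h[...,0]<35)&(h[...,1]>30)).astype(np.uint8)
        yel=((h[...,0]>=18)&(h[...,0]<32)&(h[...,1]>100)&(h[...,2]>70)).astype(np.uint8)
        for nm,m in(("pale",pale),("yel",yel)):
            N,l,st,c=cv2.connectedComponentsWithStats(m)
            for i in range(1,N):
                if st[i,4]>15:
                    cn=cv2.findContours((l==i).astype(np.uint8),0,2)[0][0]
                    r=cv2.minAreaRect(cn); print(n,k,nm,st[i,4],c[i]+[x0,y0],np.round(r[1],1),round(r[2],1), plane(n,[c[i]+[x0,y0]],.117 if k=="grips" and nm=="pale" else .076).round(4)[0])
E
```

```text
base top px [[241.45285334 383.8417158 ]] scene [[192.53827257  91.90757555]]
top grips pale 1182 [343.77580372 163.29695431] [28.1 77.7] 86.3 [ 0.5309 -0.2319  0.117 ]
top grips pale 395 [285.33670886 162.49873418] [22. 33.] 87.0 [ 0.5319 -0.0995  0.117 ]
top grips pale 31 [272.03225806 160.25806452] [7. 7.] 90.0 [ 0.5368 -0.0693  0.117 ]
top grips pale 38 [307.86842105 160.23684211] [5. 8.] 90.0 [ 0.5374 -0.1505  0.117 ]
top grips yel 190 [355.32105263 161.99473684] [18. 18.] 90.0 [ 0.542  -0.2696  0.076 ]
top grips yel 219 [321.53881279 163.76712329] [18. 18.] 90.0 [ 0.5371 -0.1889  0.076 ]
top grips yel 247 [286.43724696 164.99190283] [18. 18.] 84.3 [ 0.5337 -0.1053  0.076 ]
top clamp pale 105 [145.75238095 180.58095238] [ 5.4 19.7] 9.5 [0.4944 0.2293 0.076 ]
top clamp pale 154 [160.75974026 182.40909091] [ 7.3 21.1] 7.6 [0.4902 0.1932 0.076 ]
top clamp yel 20 [186.65 186.7 ] [3. 7.] 0.0 [0.4803 0.1312 0.076 ]
scene grips pale 39 [241.66666667 219.30769231] [5.7 6.4] 45.0 [ 0.5351 -0.1067  0.117 ]
scene grips pale 30 [206.56666667 239.6       ] [11.2  2.7] 63.4 [ 0.5414 -0.1915  
[... 197 characters left out ...]
rips yel 59 [234.05084746 226.71186441] [7.8 8.9] 56.3 [ 0.5224 -0.1209  0.076 ]
scene grips yel 174 [213.08045977 244.75287356] [22.7 15.1] 78.7 [ 0.5389 -0.1803  0.076 ]
scene grips yel 44 [199.27272727 244.56818182] [5.7 9.2] 45.0 [ 0.5239 -0.2059  0.076 ]
scene grips yel 279 [174.13978495 265.26164875] [23.8 21.6] 59.0 [ 0.5411 -0.2711  0.076 ]
scene clamp pale 69 [354.27536232 156.71014493] [18.3  4.1] 51.3 [0.4958 0.2291 0.076 ]
scene clamp pale 73 [340.63013699 161.68493151] [18.1  4.1] 54.5 [0.4917 0.1906 0.076 ]
scene clamp yel 53 [354.20754717 156.24528302] [16.6  3. ] 54.5 [0.4945 0.2298 0.076 ]
scene clamp yel 56 [340.66071429 161.21428571] [16.9  3.4] 57.5 [0.4906 0.1916 0.076 ]
```

```bash
python3 - <<'E'
import cv2,numpy as np
from h import *
def comp(n,box,f,z,nm,minA=20):
    im=cv2.imread(f"pics/{n}0.png");x0,y0,x1,y1=box;K=4
    cr=cv2.resize(im[y0:y1,x0:x1],None,fx=K,fy=K,interpolation=cv2.INTER_LINEAR)
    h=cv2.cvtColor(cr,cv2.COLOR_BGR2HSV).astype(int)
    m=f(h[...,0],h[...,1],h[...,2]).astype(np.uint8)
    N,l,st,c=cv2.connectedComponentsWithStats(m)
    for i in range(1,N):
        if st[i,4]<minA*K*K: continue
        v,u=np.nonzero(l==i); px=np.c_[(u+.5)/K-.5+x0,(v+.5)/K-.5+y0]
        W=plane(n,px,z)[:,:2]; r=cv2.minAreaRect((W*1e4).astype(np.float32))
        C=np.linalg.eigh(np.cov(W.T)); e=C[1][:,1]
        print(nm,n,"px",px.mean(0).round(1),"cen",W.mean(0).round(4),"rectcen",(np.array(r[0])/1e4).round(4),"mm",np.round(np.array(r[1])/10,1),"ang",round(r[2],1),"pca",round(np.degrees(np.arctan2(e[1],e[0])),1))
for s in (60,80,100,120): 
  comp("top",(350,145,378,178),lambda h,sa,v:(v>225)&(sa<s),.117,f"grip{s}",8)
for s in (100,120,140):
  comp("scene",(158,248,190,290),lambda h,sa,v:(v>200)&(sa<s),.117,f"grip{s}",8)
for s in (185,170,155):
  comp("top",(125,160,200,205),lambda h,sa,v:(v>s)&(h<35)&(sa>50),.076,f"jaw{s}")
  comp("scene",(325,145,372,195),lambda h,sa,v:(v>s+15)&(h<35)&(sa>50),.076,f"jaw{s}")
E
```

```text
grip80 top px [362.4 155.3] cen [ 0.5496 -0.2748] rectcen [ 0.5492 -0.2751] mm [16.8  8.4] ang 1.6 pca 178.0
grip100 top px [362.6 156.4] cen [ 0.5472 -0.2751] rectcen [ 0.5469 -0.2753] mm [26.  13.7] ang 0.5 pca -177.1
grip120 top px [362.7 156.5] cen [ 0.5469 -0.2753] rectcen [ 0.5466 -0.2751] mm [30.  16.5] ang 0.4 pca -175.2
grip120 scene px [170.2 262.3] cen [ 0.5508 -0.2751] rectcen [ 0.5495 -0.2757] mm [21.7 11.5] ang 2.2 pca 175.1
grip140 scene px [169.4 261.5] cen [ 0.5485 -0.2758] rectcen [ 0.5478 -0.2758] mm [27.7 13.5] ang 1.7 pca -177.9
jaw185 top px [146.  180.6] cen [0.4945 0.2287] rectcen [0.4944 0.2293] mm [14.5 50.5] ang 83.7 pca 174.2
jaw185 top px [160.8 182.5] cen [0.49   0.1932] rectcen [0.4903 0.1932] mm [18.9 52. ] ang 84.3 pca 173.7
jaw185 scene px [354.3 156.8] cen [0.496  0.2289] rectcen [0.4952 0.2292] mm [12.  48.9] ang 85.5 pca 174.5
jaw185 scene px [340.8 161.9] cen [0.4922 0.1906] rectcen [0.4917 0.1907] mm [11.7 49.6] ang 84.7 pca 174.4
jaw170 top px [146.1 180.6] cen [0.4944 0.2286] rectcen [0.4943 0.229 ] mm [15.4 51.4] ang 83.5 pca 174.3
jaw170 top px [160.7 182.6] cen [0.4898 0.1933] rectcen [0.4901 0.1933] mm [20.  52.9] ang 84.4 pca 174.0
jaw170 scene px [354.3 156.9] cen [0.496  0.2288] rectcen [0.4953 0.2293] mm [12.4 49.5] ang 84.9 pca 174.6
jaw170 scene px [340.7 161.9] cen [0.4922 0.1905] rectcen [0.4917 0.1907] mm [12.8 50.3] ang 84.7 pca 174.5
jaw155 top px [146.1 180.7] cen [0.4943 0.2284] rectcen [0.4942 0.2287] mm [16.5 52.5] ang 83.6 pca 174.6
jaw155 top px [160.7 182.7] cen [0.4897 0.1934] rectcen [0.4901 0.1934] mm [21.3 54.1] ang 84.2 pca 173.8
jaw155 scene px [354.3 156.9] cen [0.4961 0.2287] rectcen [0.4955 0.229 ] mm [13.5 50. ] ang 85.5 pca 174.4
jaw155 scene px [340.7 161.9] cen [0.4922 0.1905] rectcen [0.4918 0.19  ] mm [14.1 51.1] ang 85.3 pca 174.4
```

Rays agree between the two views. The grip top is at about (0.547, -0.2755), with size 30 x 16 mm at z 0.117 as specified and 85 mm slot spacing recovered; its yaw is about +0.08 rad. The clamp's jaw mid-line is at about (0.493, 0.2105), with yaw about -0.10 rad. I'll turn the tool first.

```bash
python3 -m crank '0 0 0 0 0 0.97; 0 0 0 0 0 0.97; 0 0 0 0 0 0.96; 0 0 0 0 0 0' 0.6
cat >> h.py <<'E'
def go(x,y,z,yaw):
    from workcell import manip
    s=manip.read_state();M=R.from_quat(s["tool_rot"],scalar_first=True).as_matrix()
    cy,sy=np.cos(yaw),np.sin(yaw);T=np.array([[cy,sy,0],[sy,-cy,0],[0,0,-1.]])
    if T[:,0]@M[:,0]<0: T[:,:2]*=-1
    print("t",round(s["clock"],2),"pos",s["tool_pos"].round(4),"yaw",round(np.arctan2(M[1,0],M[0,0]),4),"tilt",M[:2,2].round(4),"F",s["wrist_force"].round(1),"w",round(s["grip_width"],3))
    print("shift units",(M.T@(np.array([x,y,z])-s["tool_pos"])/.03).round(2),"turn units",(R.from_matrix(M.T@T).as_rotvec()/.08).round(2))
E
python3 -c "
from h import *;go(.5473,-.2755,.2,.08)"
```

```text
clock: 0.6
tool_pos: [0.1994, -0.6182, 0.2307]
tool_rot: [-0.001, 0.999, 0.04, -0.0]
wrist_force: [-0.1, -0.6, 0.2]
grip_width: 0.6
t 0.6 pos [ 0.1994 -0.6182  0.2307] yaw 0.0809 tilt [-0.0005  0.0013] F [-0.1 -0.6  0.2] w 0.6
shift units [ 12.48 -10.45   1.03] turn units [-0.02  0.01  0.01]
```

```bash
python3 -m crank '0.9 -0.75 0 0 0 0; 0.9 -0.75 0 0 0 0; 0.9 -0.75 0 0 0 0; 0.9 -0.75 0 0 0 0; 0.9 -0.75 0 0 0 0' >/dev/null; python3 -m crank '0.9 -0.75 0 0 0 0; 0.9 -0.75 0 0 0 0; 0.9 -0.75 0 0 0 0; 0.9 -0.75 0 0 0 0; 0.9 -0.75 0 0 0 0' 
python3 -c "
from h import *;go(.5473,-.2755,.2,.08)"
```

```text
clock: 1.85
tool_pos: [0.4513, -0.3719, 0.2312]
tool_rot: [-0.0, 0.999, 0.041, -0.0]
wrist_force: [0.1, 0.6, 0.9]
grip_width: 0.6
t 1.85 pos [ 0.4513 -0.3719  0.2312] yaw 0.0813 tilt [-0.0002  0.0003] F [0.1 0.6 0.9] w 0.6
shift units [ 3.45 -2.94  1.04] turn units [-0.    0.    0.02]
```

```bash
python3 -m crank '0.9 -0.75 0 0 0 0; 0.9 -0.75 0 0 0 0; 0.9 -0.75 0 0 0 0; 0.75 -0.69 0 0 0 0; 0 0 1 0 0 0' ; python3 -m crank '0 0 0 0 0 0'
python3 - <<'E'
from h import *
go(.5473,-.2755,.081,.08)
cv2.imwrite("pics/s1.png",viewer.capture("scene")[:,:,::-1]);t=viewer.capture("top")[:,:,::-1];cv2.imwrite("pics/t1.png",t)
E
```

```text
clock: 2.48
tool_pos: [0.5511, -0.2735, 0.203]
tool_rot: [0.0, 0.999, 0.044, 0.004]
wrist_force: [-0.7, 0.3, -0.1]
grip_width: 0.599
clock: 2.6
tool_pos: [0.5451, -0.2756, 0.1989]
tool_rot: [-0.001, 0.999, 0.041, -0.003]
wrist_force: [-0.1, 0.5, -0.6]
grip_width: 0.599
t 2.6 pos [ 0.5451 -0.2756  0.1989] yaw 0.0816 tilt [-0.0059  0.0026] F [-0.1  0.5 -0.6] w 0.599
shift units [0.1  0.02 3.93] turn units [-0.04  0.07  0.02]
```

View pics/s1.png

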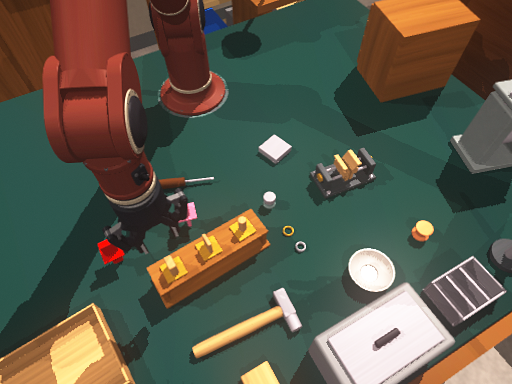

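```bash
python3 - <<'E'
from h import *
go(.5473,-.2755,.081,.08)
s=[.5473,-.2755]
print(proj("scene",[s+[.199],s+[.3],s+[.117]]),proj("top",[s+[.199],s+[.117]]))
E
```

```text
t 2.7 pos [ 0.5464 -0.2774  0.2016] yaw 0.0793 tilt [-0.0004 -0.0004] F [0.7 0.2 0.5] w 0.601
shift units [ 0.04 -0.06  4.02] turn units [ 0.    0.01 -0.01]
[[160.13304803 243.00242129]
 [145.84141792 215.19509318]
 [169.32870295 260.93700989]] [[374.4308847  148.13477401]
 [362.74269019 156.31081976]]
```

View pics/t1.png

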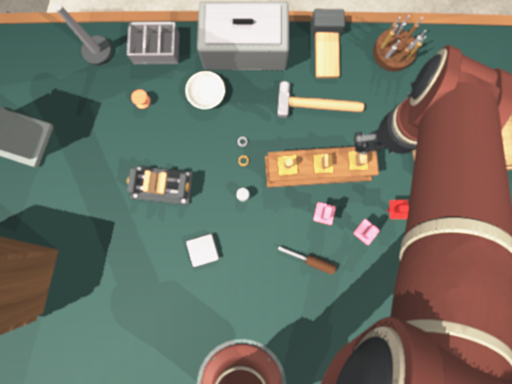

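The overhead and scene views show the gripper above the thick gauge, with fingertips straddling scene (160,243), which matches the projected TCP. I'll descend now.

```bash
python3 -m crank '0.02 -0.04 1 0 0 0; 0 0 1 0 0 0; 0 0 0.8 0 0 0; 0 0 0.6 0 0 0; 0 0 0 0 0 0' ; python3 -m crank '0 0 0 0 0 0'
python3 - <<'E'
from h import *
go(.5473,-.2755,.081,.08)
cv2.imwrite("pics/s2.png",cv2.resize(viewer.capture("scene")[190:310,100:260,::-1],None,fx=5,fy=5))
E
```

```text
clock: 3.32
tool_pos: [0.5467, -0.2756, 0.0988]
tool_rot: [-0.0, 0.999, 0.04, -0.001]
wrist_force: [-0.4, 0.2, 0.7]
grip_width: 0.597
clock: 3.45
tool_pos: [0.5481, -0.276, 0.1005]
tool_rot: [0.001, 0.999, 0.04, 0.001]
wrist_force: [0.3, -0.6, 0.5]
grip_width: 0.596
t 3.45 pos [ 0.5481 -0.276   0.1005] yaw 0.0796 tilt [ 0.0021 -0.001 ] F [ 0.3 -0.6  0.5] w 0.596
shift units [-0.03 -0.02  0.65] turn units [ 0.01 -0.03 -0.  ]
```

View pics/s2.png

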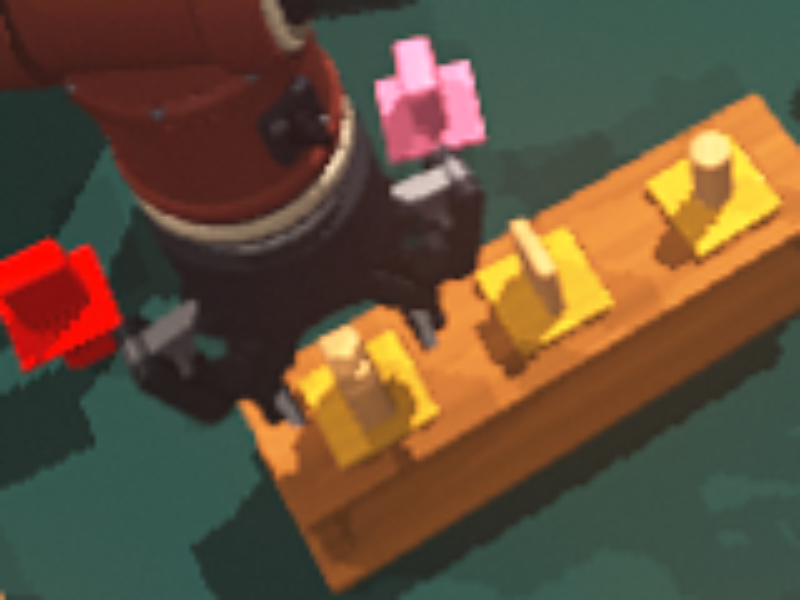

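The fingertips straddle the thick grip, at about (285,405) and (425,330) in the crop, and clear the thin gauge. I'll go down the last 18 mm and close.

```bash
python3 -m crank '0 0 0.6 0 0 0; 0 0 0 0 0 0' ; python3 -m crank '0 0 0 0 0 0; 0 0 0 0 0 0; 0 0 0 0 0 0;0 0 0 0 0 0;0 0 0 0 0 0' 0 60
python3 -c "
from h import *;go(.5473,-.2755,.2,.08)"
```

```text
clock: 3.75
tool_pos: [0.546, -0.2747, 0.0797]
tool_rot: [-0.001, 0.999, 0.04, -0.002]
wrist_force: [0.4, 0.1, -0.4]
grip_width: 0.598
clock: 4.38
tool_pos: [0.5476, -0.2756, 0.0817]
tool_rot: [0.0, 0.999, 0.04, 0.0]
wrist_force: [0.9, 0.1, 2.0]
grip_width: 0.183
t 4.38 pos [ 0.5476 -0.2756  0.0817] yaw 0.0798 tilt [ 0.0009 -0.0004] F [0.9 0.1 2. ] w 0.183
shift units [-0.01 -0.   -3.94] turn units [ 0.01 -0.01 -0.  ]
```

Opening is 0.183 x 85 ≈ 15.6 mm, so the 16 mm grip is held. I'll lift.

```bash
python3 -m crank '0 0 -0.5 0 0 0; 0 0 -0.7 0 0 0; 0 0 -0.8 0 0 0; 0 0 -0.8 0 0 0; 0 0 -0.8 0 0 0' ; python3 -m crank '0 0 -0.8 0 0 0; 0 0 -0.2 0 0 0; 0 0 0 0 0 0'
python3 - <<'E'
from h import *
go(.493,.2105,.2,-.10)
cv2.imwrite("pics/s3.png",cv2.resize(viewer.capture("scene")[170:320,80:280,::-1],None,fx=4,fy=4))
E
```

```text
clock: 5.0
tool_pos: [0.5468, -0.2751, 0.1906]
tool_rot: [-0.0, 0.999, 0.04, -0.0]
wrist_force: [0.1, 1.2, -1.9]
grip_width: 0.179
clock: 5.38
tool_pos: [0.5469, -0.2752, 0.2193]
tool_rot: [-0.0, 0.999, 0.04, -0.0]
wrist_force: [0.5, -0.2, -0.9]
grip_width: 0.178
t 5.38 pos [ 0.5469 -0.2752  0.2193] yaw 0.0799 tilt [-0.0003  0.0002] F [ 0.5 -0.2 -0.9] w 0.178
shift units [ -0.5  -16.28   0.65] turn units [-0.    0.    2.25]
```

View pics/s3.png

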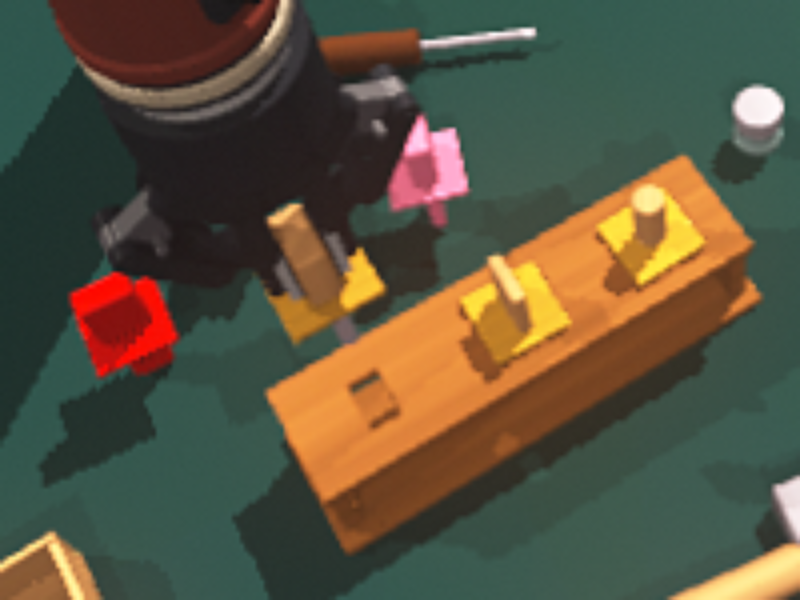

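The gauge is lifted clear with its blade straight down (crop (345,325)), and the other two are undisturbed in their slots. The blade tip is at about z 0.158, above the 0.117 grips it must cross. I'll carry it across.

```bash
python3 -m crank '0 -0.4 0 0 0 0; 0 -0.8 0 0 0 0; 0 -0.85 0 0 0 0; 0 -0.85 0 0 0 0; 0 -0.85 0 0 0 0' |head -3; python3 -m crank '0 -0.85 0 0 0 0; 0 -0.85 0 0 0 0; 0 -0.85 0 0 0 0; 0 -0.85 0 0 0 0; 0 -0.85 0 0 0 0' | head -3;  python3 -m crank '0 -0.85 0 0 0 0; 0 -0.85 0 0 0 0; 0 -0.85 0 0 0 0; 0 -0.85 0 0 0 0; 0 -0.85 0 0 0 0'
python3 -c "
from h import *;go(.493,.2105,.2,-.10)"
```

```text
clock: 6.05
tool_pos: [0.5378, -0.1598, 0.219]
tool_rot: [-0.001, 0.999, 0.041, -0.0]
clock: 6.68
tool_pos: [0.527, -0.0329, 0.2191]
tool_rot: [-0.001, 0.999, 0.041, -0.0]
clock: 7.3
tool_pos: [0.5163, 0.0938, 0.2191]
tool_rot: [-0.0, 0.999, 0.041, -0.001]
wrist_force: [0.2, 1.0, -1.2]
grip_width: 0.18
t 7.3 pos [0.5163 0.0938 0.2191] yaw 0.0824 tilt [-0.0013  0.0009] F [ 0.2  1.  -1.2] w 0.18
shift units [-0.45 -3.94  0.64] turn units [-0.01  0.02  2.28]
```

```bash
python3 -m crank '-0.1 -0.85 0 0 0 0; -0.1 -0.85 0 0 0 0; -0.1 -0.85 0 0 0 0; -0.1 -0.8 0 0 0 0; -0.05 -0.5 0 0 0 0' |head -3; python3 -m crank '0 0 0 0 0 0.75; 0 0 0 0 0 0.75; 0 0 0 0 0 0.75; 0 0 0 0 0 0; 0 0 0 0 0 0'
python3 - <<'E'
from h import *
go(.493,.2105,.16,-.10)
s=viewer.capture("scene")[:,:,::-1];t=viewer.capture("top")[:,:,::-1]
cv2.imwrite("pics/s4.png",s);cv2.imwrite("pics/t4.png",t)
a=cv2.resize(s[80:230,270:430],None,fx=4,fy=4);b=cv2.resize(t[80:230,90:190],None,fx=4,fy=4)
cv2.imwrite("pics/s4c.png",a);cv2.imwrite("pics/t4c.png",b)
E
```

```text
clock: 7.92
tool_pos: [0.4932, 0.2079, 0.2192]
tool_rot: [-0.001, 0.999, 0.042, -0.001]
clock: 8.55
tool_pos: [0.4949, 0.2052, 0.2193]
tool_rot: [-0.0, 0.999, -0.049, -0.0]
wrist_force: [-0.3, -0.4, -1.7]
grip_width: 0.183
t 8.55 pos [0.4949 0.2052 0.2193] yaw -0.099 tilt [-0.0002  0.    ] F [-0.3 -0.4 -1.7] w 0.183
shift units [-0.08 -0.17  1.98] turn units [0.   0.   0.01]
```

View pics/s4c.png

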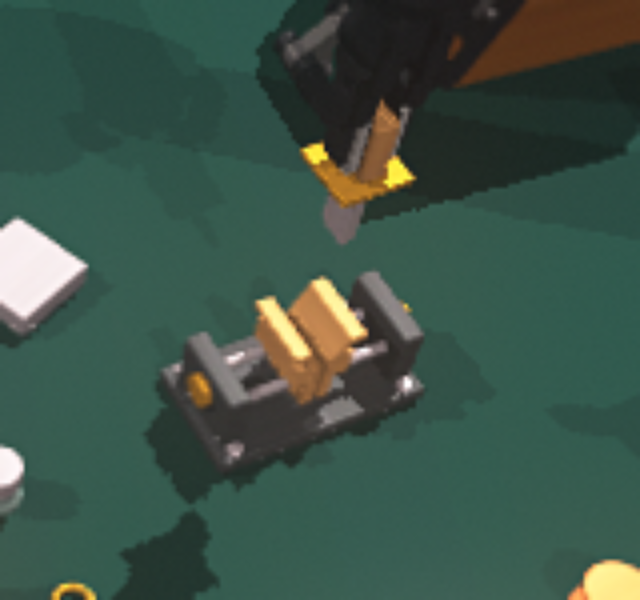

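View pics/t4c.png

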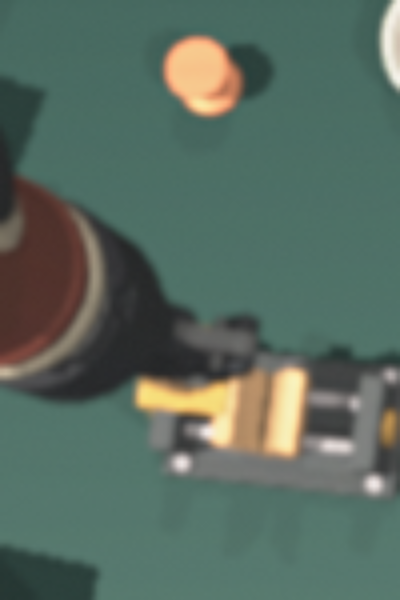

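```bash
python3 -m crank '-0.06 -0.17 0.6 0 0 0; 0 0 0.9 0 0 0; 0 0 0.7 0 0 0; 0 0 0 0 0 0; 0 0 0 0 0 0'
python3 - <<'E'
from h import *
go(.493,.2105,.16,-.10)
s=viewer.capture("scene")[:,:,::-1]
cv2.imwrite("pics/s5c.png",cv2.resize(s[110:210,300:400],None,fx=6,fy=6,interpolation=cv2.INTER_CUBIC))
from workcell import manip
p=manip.read_state()["tool_pos"];z=p[2]-.0097
c,sn=np.cos(-.1),np.sin(-.1)
P=lambda x,y,zz:[p[0]+c*x-sn*y,p[1]+sn*x+c*y,z+zz]
print("pred crop px: blade tip ends/collar corners",((proj("scene",[P(-.011,0,-.052),P(.011,0,-.052),P(-.022,-.022,0.005),P(.022,-.022,.005),P(.022,.022,.005),P(-.022,.022,.005)])-[300,110]+.5)*6-.5)
cc=lambda x,y,zz:[.493+c*x-sn*y,.2105+sn*x+c*y,zz]
print("pred jaw gap top corners",((proj("scene",[cc(a,b,.076) for a,b in((-.024,-.014),(.024,-.014),(.024,.014),(-.024,.014))])-[300,110]+.5)*6-.5))
E
```

```text
clock: 9.28
tool_pos: [0.4947, 0.2105, 0.1541]
tool_rot: [-0.0, 0.999, -0.05, 0.001]
wrist_force: [1.0, 0.3, -1.8]
grip_width: 0.18  File "<stdin>", line 9
    print("pred crop px: blade tip ends/collar corners",((proj("scene",[P(-.011,0,-.052),P(.011,0,-.052),P(-.022,-.022,0.005),P(.022,-.022,.005),P(.022,.022,.005),P(-.022,.022,.005)])-[300,110]+.5)*6-.5)
         ^
SyntaxError: '(' was never closed
```

```bash
python3 - <<'E'
from h import *
go(.493,.2105,.16,-.10)
s=viewer.capture("scene")[:,:,::-1]
cv2.imwrite("pics/s5c.png",cv2.resize(s[110:210,300:400],None,fx=6,fy=6,interpolation=cv2.INTER_CUBIC))
from workcell import manip
p=manip.read_state()["tool_pos"];z=p[2]-.0097
c,sn=np.cos(-.1),np.sin(-.1)
P=lambda x,y,zz:[p[0]+c*x-sn*y,p[1]+sn*x+c*y,z+zz]
f=lambda L:((proj("scene",L)-[300,110]+.5)*6-.5).round()
print("blade tip ends",f([P(-.011,0,-.052),P(.011,0,-.052)]),"collar",f([P(-.022,-.022,0.005),P(.022,-.022,.005),P(.022,.022,.005),P(-.022,.022,.005)]))
cc=lambda x,y,zz:[.493+c*x-sn*y,.2105+sn*x+c*y,zz]
print("jaw gap",f([cc(a,b,.076) for a,b in((-.024,-.014),(.024,-.014),(.024,.014),(-.024,.014))]))
E
```

```text
t 9.28 pos [0.4947 0.2105 0.1541] yaw -0.1002 tilt [0.0014 0.0008] F [ 1.   0.3 -1.8] w 0.18
shift units [-0.05  0.01 -0.2 ] turn units [-0.01 -0.02 -0.  ]
blade tip ends [[284. 254.]
 [313. 293.]] collar [[249. 158.]
 [309. 239.]
 [409. 202.]
 [347. 123.]]
jaw gap [[228. 265.]
 [288. 350.]
 [348. 327.]
 [287. 244.]]
```

View pics/s5c.png

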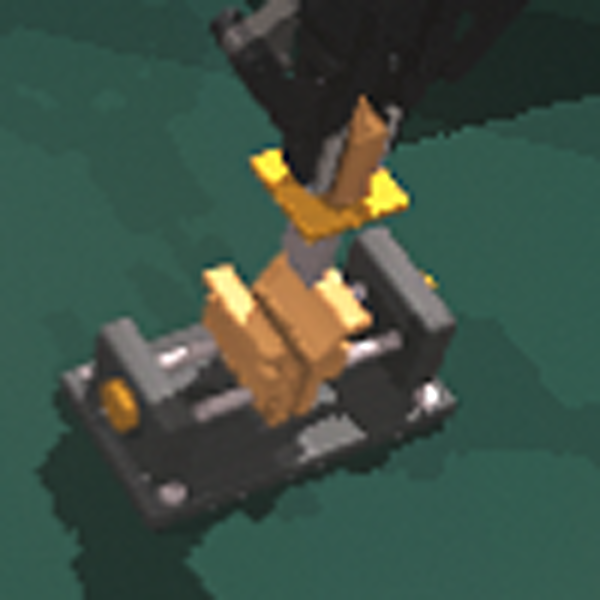

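The picture matches the predictions. Collar corners are seen at (250,158), (313,240) and (409,198) against predicted (249,158), (309,239) and (409,202), and the blade is over the jaw gap, lined up with it. I'll lower it in.

```bash
python3 -m crank '-0.04 0 0.5 0 0 0; 0 0 0.5 0 0 0; 0 0 0.2 0 0 0; 0 0 0 0 0 0'
python3 -c "
from h import *;go(.493,.2105,.0857,-.10)"
```

```text
clock: 9.82
tool_pos: [0.4921, 0.2096, 0.1164]
tool_rot: [0.001, 0.999, -0.05, -0.001]
wrist_force: [-0.3, -1.6, -2.0]
grip_width: 0.178
t 9.82 pos [0.4921 0.2096 0.1164] yaw -0.1004 tilt [-0.0023 -0.0017] F [-0.3 -1.6 -2. ] w 0.178
shift units [ 0.03 -0.04  1.02] turn units [ 0.02  0.03 -0.01]
```

```bash
python3 -m crank '0 0 0.25 0 0 0; 0 0 0 0 0 0'
python3 -m crank '0 0 0.25 0 0 0; 0 0 0 0 0 0'
python3 -m crank '0 0 0.2 0 0 0; 0 0 0 0 0 0'
python3 -c "
from h import *;go(.493,.2105,.0857,-.10)"
```

```text
clock: 10.07
tool_pos: [0.4938, 0.2105, 0.11]
tool_rot: [-0.0, 0.999, -0.05, 0.001]
wrist_force: [1.9, -0.4, -2.4]
grip_width: 0.177
clock: 10.32
tool_pos: [0.4932, 0.2103, 0.1018]
tool_rot: [-0.0, 0.999, -0.05, 0.0]
wrist_force: [1.3, -0.7, -4.2]
grip_width: 0.182
clock: 10.58
tool_pos: [0.4927, 0.2103, 0.0957]
tool_rot: [0.0, 0.999, -0.05, -0.0]
wrist_force: [1.4, -0.5, -4.4]
grip_width: 0.181
t 10.57 pos [0.4927 0.2103 0.0957] yaw -0.1001 tilt [-0.0003 -0.0002] F [ 1.4 -0.5 -4.4] w 0.181
shift units [ 0.01 -0.01  0.33] turn units [ 0.  0. -0.]
```

The force reads -4.4 N in z, where pushing in should give an upward force. I'll look before going further.

```bash
python3 - <<'E'
from h import *
go(.493,.2105,.0857,-.10)
s=viewer.capture("scene")[:,:,::-1]
cv2.imwrite("pics/s6c.png",cv2.resize(s[110:210,300:400],None,fx=6,fy=6,interpolation=cv2.INTER_CUBIC))
from workcell import manip
p=manip.read_state()["tool_pos"];z=p[2]-.0097
c,sn=np.cos(-.1),np.sin(-.1)
P=lambda x,y,zz:[p[0]+c*x-sn*y,p[1]+sn*x+c*y,z+zz]
f=lambda L:((proj("scene",L)-[300,110]+.5)*6-.5).round()
print("collar",f([P(-.022,-.022,0.005),P(.022,-.022,.005),P(.022,.022,.005),P(-.022,.022,.005)]))
E
```

```text
t 10.57 pos [0.4927 0.2103 0.0957] yaw -0.1001 tilt [-0.0003 -0.0002] F [ 1.4 -0.5 -4.4] w 0.181
shift units [ 0.01 -0.01  0.33] turn units [ 0.  0. -0.]
collar [[219. 251.]
 [275. 330.]
 [370. 294.]
 [312. 217.]]
```

View pics/s6c.png

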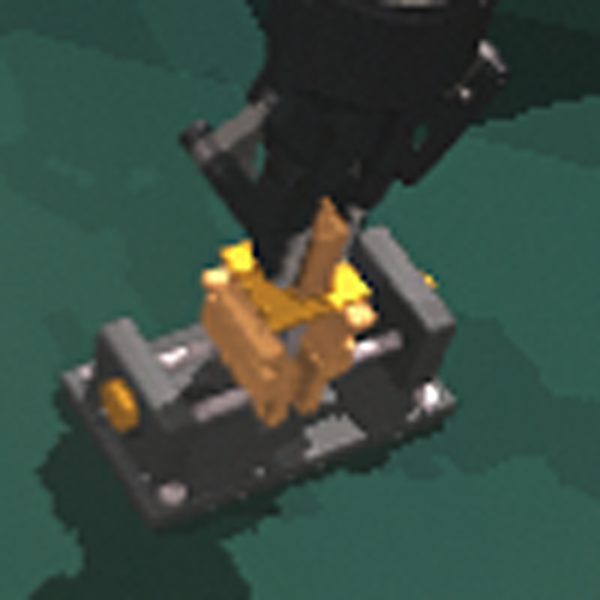

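The blade is between the jaws (gap at crop (295,350)), and the collar is about 10 mm above their tops where predicted. The negative reading is probably drag as the arm settles. I'll continue in small rows and read the force during motion.

```bash
python3 -m crank '0 0 0.12 0 0 0'|grep -v rot;python3 -m crank '0 0 0.12 0 0 0'|grep -v rot;python3 -m crank '0 0 0.06 0 0 0'|grep -v rot;python3 -m crank '0 0 0 0 0 0'|grep -v rot;python3 -m crank '0 0 0 0 0 0'|grep -v rot
```

```text
clock: 10.75
tool_pos: [0.4928, 0.2106, 0.0929]
wrist_force: [-0.2, -0.4, 3.2]
grip_width: 0.178
clock: 10.88
tool_pos: [0.4927, 0.2106, 0.0893]
wrist_force: [-0.0, 0.2, 1.1]
grip_width: 0.179
clock: 11.0
tool_pos: [0.4926, 0.2105, 0.0873]
wrist_force: [0.2, -0.8, 2.3]
grip_width: 0.184
clock: 11.12
tool_pos: [0.4926, 0.2104, 0.0871]
wrist_force: [0.6, 1.2, -0.9]
grip_width: 0.179
clock: 11.25
tool_pos: [0.4926, 0.2103, 0.0871]
wrist_force: [-0.1, 0.6, -1.1]
grip_width: 0.182
```

While moving, the jaws drag upward on the blade by about 3-4 N, as expected. I'll seat the collar in 1-2 mm steps and watch for contact.

```bash
for i in 1; do :; done; python3 -m crank '0 0 0.05 0 0 0; 0 0 0 0 0 0'|grep -v rot;python3 -m crank '0 0 0.04 0 0 0; 0 0 0 0 0 0'|grep -v rot;python3 -m crank '0 0 0.04 0 0 0; 0 0 0 0 0 0'|grep -v rot
```

```text
clock: 11.5
tool_pos: [0.4927, 0.2104, 0.0858]
wrist_force: [0.0, 0.5, 1.8]
grip_width: 0.181
clock: 11.75
tool_pos: [0.4928, 0.2108, 0.0856]
wrist_force: [-1.7, -0.0, 6.7]
grip_width: 0.177
clock: 12.0
tool_pos: [0.4929, 0.2112, 0.0855]
wrist_force: [-3.8, 0.2, 14.7]
grip_width: 0.179
```

TCP stopped at z 0.0855 against an expected 0.0857, with force rising from 1.8 to 14.7 N, so the collar is on the jaws. I'll ease off slightly and let go.

```bash
python3 -m crank '0 0 -0.06 0 0 0; 0 0 0 0 0 0'|grep -v rot; python3 -m crank '0 0 0 0 0 0; 0 0 0 0 0 0; 0 0 0 0 0 0; 0 0 0 0 0 0' 0.45|grep -v rot
python3 - <<'E'
from h import *
s=viewer.capture("scene")[:,:,::-1]
cv2.imwrite("pics/s7c.png",cv2.resize(s[110:210,300:400],None,fx=6,fy=6,interpolation=cv2.INTER_CUBIC))
E
```

```text
clock: 12.25
tool_pos: [0.4927, 0.2106, 0.0856]
wrist_force: [-1.3, -0.0, 5.4]
grip_width: 0.177
clock: 12.75
tool_pos: [0.4928, 0.2104, 0.0851]
wrist_force: [0.3, 0.5, 0.1]
grip_width: 0.45
```

View pics/s7c.png

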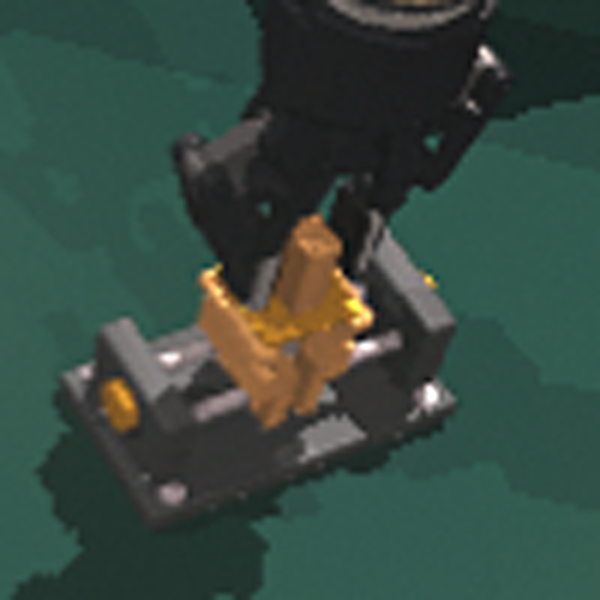

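The fingers are clear on both sides of the grip (crop (310,260)), and the collar is on the jaws. I'll rise straight up and then move away.

```bash
python3 -m crank '0 0 -0.4 0 0 0; 0 0 -0.6 0 0 0; 0 0 -0.8 0 0 0; 0 0 -0.9 0 0 0; 0 0 -0.9 0 0 0'|grep -v rot; python3 -m crank '-0.4 0.6 0 0 0 0; -0.6 0.8 0 0 0 0; -0.6 0.9 0 0 0 0; -0.6 0.9 0 0 0 0; -0.4 0.6 0 0 0 0'|grep -v rot;python3 -m crank '0 0 0 0 0 0; 0 0 0 0 0 0; 0 0 0 0 0 0'|grep -v rot
python3 - <<'E'
from h import *
s=viewer.capture("scene")[:,:,::-1];t=viewer.capture("top")[:,:,::-1]
cv2.imwrite("pics/s8.png",s)
cv2.imwrite("pics/s8c.png",cv2.resize(s[110:210,300:400],None,fx=6,fy=6,interpolation=cv2.INTER_CUBIC))
cv2.imwrite("pics/t8.png",t)
c,sn=np.cos(-.1),np.sin(-.1)
f=lambda L:((proj("scene",L)-[300,110]+.5)*6-.5).round()
cc=lambda x,y,zz:[.493+c*x-sn*y,.2105+sn*x+c*y,zz]
print("collar top home",f([cc(a,b,.081) for a,b in((-.022,-.022),(.022,-.022),(.022,.022),(-.022,.022))]),"grip top",f([cc(a,b,.121) for a,b in((-.015,-.008),(.015,-.008),(.015,.008),(-.015,.008))]))
E
```

```text
clock: 13.42
tool_pos: [0.4928, 0.2104, 0.1951]
wrist_force: [-0.2, -0.3, -0.3]
grip_width: 0.451
clock: 14.05
tool_pos: [0.4029, 0.1035, 0.1941]
wrist_force: [0.8, 0.4, 0.4]
grip_width: 0.452
clock: 14.42
tool_pos: [0.4046, 0.1058, 0.1934]
wrist_force: [-0.2, -0.5, 1.0]
grip_width: 0.45
collar top home [[216. 267.]
 [271. 345.]
 [365. 310.]
 [308. 233.]] grip top [[273. 205.]
 [312. 259.]
 [348. 246.]
 [308. 192.]]
```

View pics/s8c.png

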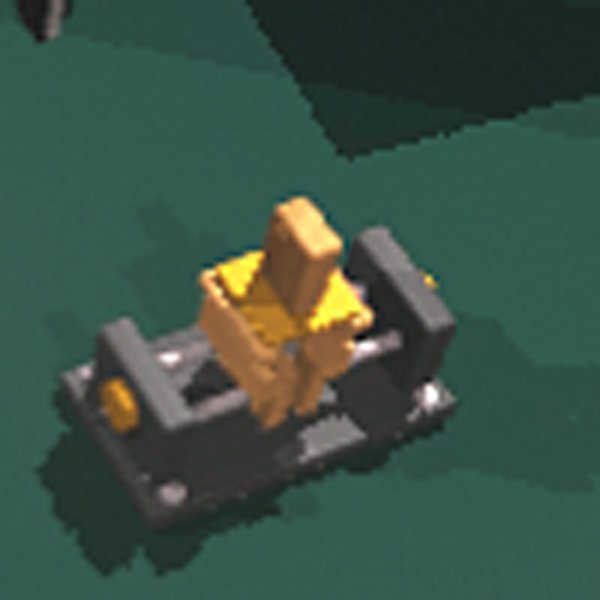

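View pics/t8.png

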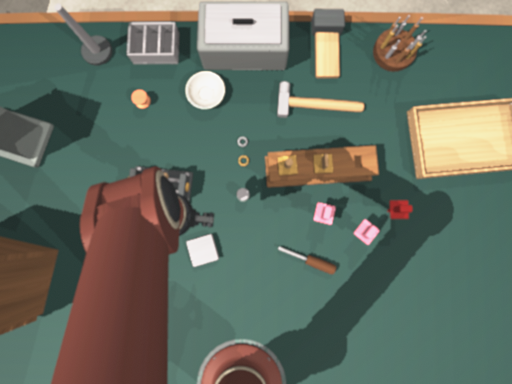

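View pics/s8.png

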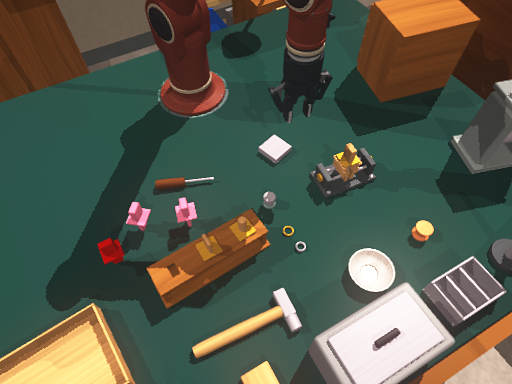

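The gauge stands upright at home. The collar corners seen at (215,270) and (365,310) match predicted (216,267) and (365,310), and the grip top sits at about (308,228) as predicted. The other two gauges are still in the rack and the arm is clear. I'll hand in.

```bash
python3 -c "
from workcell import hand_in;print(hand_in())"
```

```text
the job is handed in; nothing more can be done
None
```

The thick-bladed gauge is standing in the spring clamp with its collar down on the jaws, and I handed the job in at about 14.5 s of the 42 s. I took it from the end slot of the rack, carried it over the other gauges, lowered it between the jaws, let go and moved the arm clear.

**Checks that agreed**
- **Drag:** the jaws dragged on the blade by about 3–4 N on the way down.
- **Seating:** the tool stopped at z 0.0855 (expected 0.0857), with force rising to about 15 N as the collar met the jaws.
- **Final picture:** the gauge stands upright, and its collar corners are within about 1 pixel of the predicted home position. The thin gauge, the pin gauge and the pink and red look-alikes are where they were.

**Check that disagreed:** one force reading taken while paused partway down was -4.4 N in z, where I expected an upward force. I took it to be drag as the arm settled back; the picture showed nothing wrong, and later readings in motion had the expected sign.

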